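# Set a pump camshaft to its high point on the bench centres

## Task

Push the dial gauge fully home towards the shaft by its black post, so that its sprung plunger bears on the brass cam of the shaft held between the centres. Then turn the shaft by nudging its red ball gently with the fingers, without gripping it, watch the plunger, and leave the shaft standing with the very tip of the cam on the plunger (highest reading). Do not force anything or touch the plunger, and leave the vial, the small carton and the dropper bottle where they are.

Things in the scene. Friction and masses are not known exactly. Their poses are not given: they have to be found in the camera images.
- centres: Bench centres, fixed. Origin on the worktop under the shaft's middle; x from shaft to gauge, y along the shaft, z up; shaft axis 50 mm high. Grey bed 84 x 200 mm, 14 thick; two blue headstocks (40 mm in x, 24 in y, tops at 63 mm) at y = -86 and +86 mm; a grey arm 64 mm wide with a steel way runs out along +x at y = +35 mm to x = 176 mm.
- shaft (a joint): Angle of the shaft (rad) about the centres' +y. 0: red ball straight above the axis; positive: ball leans to the centres' +x (gauge side). End stops at -1.05 and +1.05. Starts at -0.75 to -0.45. Even drag of about 0.09 N m (1.5 N at the ball); stays where it is left. More than 18 N on shaft or ball is too much.
- ball (a point): Centre of the red plastic ball, 24 mm across, on an 8 mm steel stem out of the shaft at y = -50 mm of the centres. It runs on an arc of 66 mm radius about the shaft axis (116 mm high when upright). Push it from the side, do not grip it. The ball rolls and rubs on the finger (friction up to 0.7) and binds if a finger holds it down while it is pushed up its arc; let the finger rise with it.
- cam_axis (a point): Point on the shaft axis in the middle of the brass cam (y = +35 mm of the centres, 16 mm wide); its axes turn with the shaft, not with the lobe. Cam: base circle of 16 mm radius and one lobe reaching 24 mm, nose radius 4 mm. It is fast on the shaft at an angle that differs each time: the lobe points straight at the plunger at some shaft angle from -0.15 to +0.6 rad.
- gauge (a joint): Travel of the gauge carriage on its way (m): 0 fully back, 0.022 fully home against its stop; grows towards the shaft (the centres' -x). Starts at 0 to 0.008. Drags with about 5 N and stays where it is left. More than 25 N on it is too much.
- post (a point): Point on the axis of the gauge's black upright post, in its head, 80 mm high. Head: cylinder 20 mm across from 66 to 92 mm height, below it a 14 mm stem. At the centres' y = +35 mm, x = 152 mm minus the gauge travel. The dial comes to about 43 mm from the post's axis on the shaft side; nothing stands behind the post.
- plunger (a joint): How far the plunger is pressed into the gauge (m): 0 fully out; spring of 0.6 to 1.2 N. Gauge home: about 0.0008 on the round of the cam, about 0.0087 on the tip of the lobe; the top is narrow (1 mm lower at 0.17 rad of shaft to either side).
- needle (a joint): Angle of the red needle on the white dial (rad), clockwise seen from its face: 300 rad per metre of plunger travel, so about 2.6 on the tip of the lobe. The dial is 48 mm across, faces up and towards the shaft; its centre is 64 mm nearer the shaft than the post.
- plunger_tip (a point): Foremost point of the plunger, a 6 mm steel rod with an 8 mm ball tip, 50 mm high at y = +35 mm of the centres. With the tip of the lobe on it, it lies at about x = +23.7 mm of the centres. Do not touch it with the fingers.
- vial_mid (a point): Centre of a loose glass sample vial with a blue cap, 22 mm across, 48 mm high, standing; leave it alone.
- carton_mid (a point): Centre of a small loose dark grey carton, 40 x 60 mm, 22 mm high, lying flat; leave it alone.
- dropper_mid (a point): Centre of a loose brown reagent bottle with a black cap, 34 mm across, 85 mm high, standing; leave it alone.

How it is judged:
On the way, in this order (a step that is already met when the one before it is completed fails the run):
1. the gauge is fully home against its stop (value of joint gauge above 0.0205 m), for 0.2 s.
2. the shaft is turned until the tip of the cam bears on the plunger (value of joint gauge above 0.0205 m and x of plunger_tip in the frame of centres above 0.0233 m), for 0.1 s.
At the end, for the whole second after the job is handed in: The gauge is fully home (travel over 20.5 mm of 22), the shaft is at rest with the tip of the cam's lobe on the plunger (plunger tip within 0.4 mm of its highest, that is beyond 23.3 mm from the shaft axis), and vial, carton and dropper bottle are within 15 mm of where they stood (all of step 2 and velocity of joint shaft between -0.02 and 0.02 rad/s and not (distance of vial_mid from where it was at the start of the episode above 0.015 m) and not (distance of carton_mid from where it was at the start of the episode above 0.015 m) and not (distance of dropper_mid from where it was at the start of the episode above 0.015 m)); the robot touches nothing.
It fails at once if more than 18 N on the shaft, its ball or its cam (gripped or forced) (contact force between the fingers and shaft above 18 N).
It fails at once if more than 25 N on the gauge (contact force between the fingers and gauge above 25 N).
It fails at once if the plunger is touched with the fingers (contact force between the fingers and plunger above 0.5 N).
It fails at once if the vial, carton or dropper bottle is pushed away or knocked over (distance of any of vial_mid, carton_mid, dropper_mid from where it was at the start of the episode above 0.015 m).
It also fails if it takes over 61 s, if anything falls off the work surface, if the arm or the gripper's body presses on something with over 40 N, if the wrist force passes 120 N, or if a joint passes its speed limit or range.

## Robot

A 7-joint arm with a two-finger parallel gripper is mounted at the origin on a cart in front of the work surface, level with it; the furniture and walls round the work are solid. World frame = base frame: x ahead of the robot, y to its left, z up, the work surface at z = 0. Lengths are in m, angles in rad, forces in N, time in s.
With the tool pointing down it reaches from about 0.4 to 0.85 m from the base axis. Payload 10.4 kg.
Tool frame: the origin (TCP) lies midway between the tips of the shut fingers; the grasp point (between the pads) lies 19 mm behind it; z points along the fingers, x is the direction in which the jaws open and shut, and the axes are right-handed (so a half turn about z gives the same grasp; the last joint's range is limited). The gripper opens to 87 mm and grips with 3 to 60 N. Pads are 19 mm wide; open, the fingers measure 117 mm over their backs; the gripper's body (75 mm by 190 mm) begins 51 mm behind the grasp point.
Start: joints at [-1.141, 0.332, -0.065, 1.46, 0.022, 1.35, -0.088], TCP at [0.273, 0.562, 0.223] pointing down, gripper open.
Joint ranges: [-2.6, 2.6], [-0.5, 2.12], [-1.47, 1.34], [0.16, 2.42], [-1.27, 4.41], [0.06, 2.06], [-2.6, 2.6]. Speed limits (rad/s): [2.22, 2.22, 2.79, 2.79, 3.14, 3.14, 3.14].

## Interface

Orientations are given as a unit quaternion [x, y, z, w].
In Python, from bench import r gives the robot as it stands. The module is installed in compiled form; this text tells all that it offers.
- The arm moves only by the tool play_rows, never from a script. Its argument "commands" is a list of rows, each a list of 7 numbers: the shift along the world's x, y, z in cm, then the turn, a rotation vector about the world's x, y, z in rad, then the finger opening in cm, from 0 to 8.7. A call has 1 to 20 rows; each row shifts and turns the commanded pose from where the row before left it; what a row does not reach is not made up. A row lasts 1/8 s, in which the tool goes at most 62.5 mm and 10.7 degrees, less where a joint would pass 70% of its speed; a pose out of reach is approached as far as the arm can. A call is refused whole if a number of a shift passes 6.25 or a number of a turn 0.188, either way. A call with a gripper value outside its range is refused whole. The fingers move at their own pace and stop on an object; "grip_force" is the grip in N (left out, the last holds). Time passes only in rows, so rows that do not move let the fingers close. It gives the time, the measured TCP pose, the force and the opening at its end, in the units of the state.
- r.read_state(): the state, without advancing time (a new reading comes with each control period).
- r.camera(name): name is "scene" or "top"; returns a dict with "img" (480x640x3 uint8, red, green, blue), "K" (3x3 intrinsics, pixels), "k1" (the pictures are not rectified: a ray, as slopes to the right and down, at radius r is drawn at 1 + k1 r^2 times it, then the intrinsics apply), "camera_from_world" (4x4, takes a point from world to camera coordinates). Camera axes: x right, y down, z forward; pixel columns grow to the right and rows downward; lengths in m; the calibration is good to about 2 mm. A picture is of the moment at which its call begins. There is no depth.
- r.close_job(): hands the job in, once; it reports no verdict.
The state is a dict: "time": time; "joint_positions": joint angles; "joint_vel": joint speeds; "joint_torque": joint torques, N m; "ee_pos": TCP position; "eef_rot": TCP orientation; "ft_force": force on the tool from outside, world axes, zero at the start; "torque": the same for the moment, N m; "width": finger opening in m.
Only numpy, scipy, OpenCV 4.12 (cv2) and the standard library are available. Lean on these libraries where they do the work, as an engineer would, in place of code of your own. Each camera call takes 0.05 s, during which the arm holds its last target. There are 200 camera calls.

## Working session

There is one attempt and no reset: what is moved stays moved. The work goes in short steps, Python scripts to look and compute and a tool call to move; the robot and the scene stay as the last step left them, time stands still between calls to the robot, and variables do not carry over. Pictures are saved under pics/ and viewed, about 8 in all and at most 12, crops included, and the job is handed in when it is done.

Besides the shell and the picture viewer there is one more tool, called by a JSON object that holds its "fn" and its "kwargs", one argument or row to a line. play_rows: Moves the arm, as the interface text tells. Its arguments: {"type":"object","properties":{"commands":{"type":"array","items":{"type":"array","items":{"type":"number"}}},"grip_force":{"type":"number"}},"required":["commands"]}

```bash
mkdir -p pics
cat > h.py <<'E'
import numpy as np, cv2
from bench import r
def cam(n,save=None):
    c=r.camera(n)
    if save: cv2.imwrite('pics/'+save,c['img'][:,:,::-1])
    return c
def ray(c,u,v):
    K=c['K'];x,y=(u-K[0,2])/K[0,0],(v-K[1,2])/K[1,1]
    d=np.array([x,y]);p=d.copy()
    for _ in range(30): p=d/(1+c['k1']*(p@p))
    T=c['camera_from_world'];R=T[:3,:3];o=-R.T@T[:3,3]
    return o,R.T@np.array([p[0],p[1],1.])
def onz(c,u,v,z):
    o,d=ray(c,u,v);return o+d*(z-o[2])/d[2]
def proj(c,P):
    T=c['camera_from_world'];q=T[:3,:3]@np.asarray(P,float)+T[:3,3];p=q[:2]/q[2];p=p*(1+c['k1']*(p@p))
    return c['K'][:2,:2]@p+c['K'][:2,2]
def two(c1,p1,c2,p2):
    o1,d1=ray(c1,*p1);o2,d2=ray(c2,*p2)
    A=np.stack([d1,-d2],1);s=np.linalg.lstsq(A,o2-o1,rcond=None)[0]
    a,b=o1+s[0]*d1,o2+s[1]*d2
    return (a+b)/2,np.linalg.norm(a-b)
def red(c):
    h=cv2.cvtColor(c['img'],cv2.COLOR_RGB2HSV)
    m=(((h[...,0]<8)|(h[...,0]>172))&(h[...,1]>140)&(h[...,2]>60)).astype(np.uint8)
    n,l,s,ce=cv2.connectedComponentsWithStats(m)
    return sorted([(int(s[i,4]),ce[i].round(1).tolist(),s[i,:4].tolist()) for i in range(1,n)],reverse=True)[:4]
E
python3 - <<'E'
from h import *
for n in('scene','top'):
    c=cam(n,n+'0.png');T=c['camera_from_world'];print(n,c['K'][0,0],c['k1'],(-T[:3,:3].T@T[:3,3]).round(3),T[2,:3].round(2));print(red(c))
s=r.read_state();print({k:np.round(v,3) for k,v in s.items()})
E
```

```text
scene 544.7811712082341 0.05084564419797057 [ 0.005 -0.459  0.585] [ 0.57  0.64 -0.52]
[(160, [275.4, 250.6], [269, 244, 14, 14]), (6, [301.8, 217.5], [300, 216, 5, 4]), (1, [142.0, 208.0], [142, 208, 1, 1]), (1, [140.0, 208.0], [140, 208, 1, 1])]
top 468.42905744768956 -0.09965635383613758 [0.411 0.165 0.954] [ 0.14  0.   -0.99]
[(173, [606.1, 81.2], [595, 77, 34, 10]), (124, [324.1, 270.6], [318, 265, 13, 12])]
{'time': np.float64(0.1), 'joint_positions': array([-1.141,  0.333, -0.065,  1.461,  0.022,  1.35 , -0.088]), 'joint_vel': array([ 0.   , -0.002,  0.   , -0.004,  0.   ,  0.001, -0.001]), 'joint_torque': array([ 2.0000e-03, -6.2455e+01,  2.5000e-02, -3.9072e+01, -6.1000e-02,
        3.7000e-02,  0.0000e+00]), 'ee_pos': array([0.273, 0.562, 0.222]), 'eef_rot': array([ 0.848,  0.53 , -0.001,  0.   ]), 'ft_force': array([-0.506,  0.322, -0.035]), 'torque': array([-0.068,  0.024,  0.03 ]), 'width': np.float64(0.087)}
```

View pics/scene0.png

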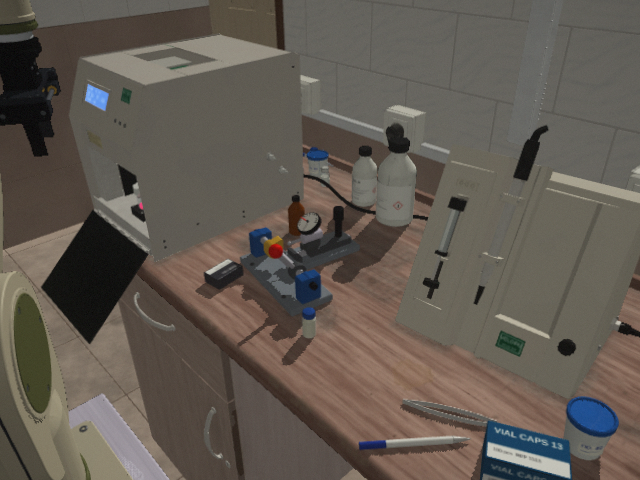

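View pics/top0.png

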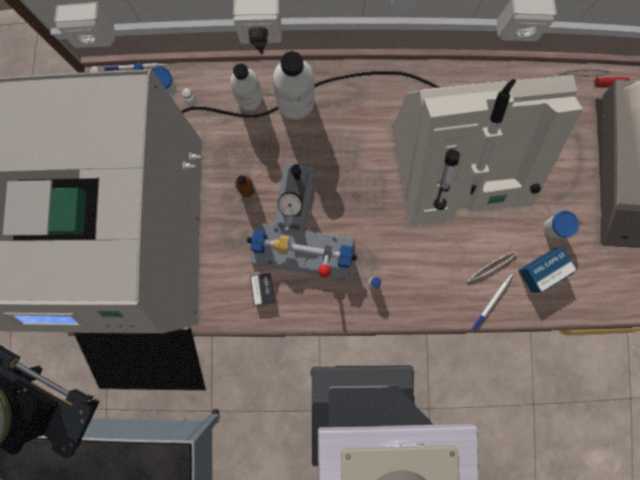

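The bench centres sit mid-table, with the post at about (296,173) in top and the ball at (324,271). The gauge side is away from the robot. I'll zoom in next and measure.

Run:
```python
from h import *
cs={n:cam(n) for n in('scene','top')}
def blobs(m,lo):
    n,l,s,ce=cv2.connectedComponentsWithStats(m.astype(np.uint8))
    return [(int(s[i,4]),ce[i].round(1).tolist(),s[i,:4].tolist()) for i in range(1,n) if s[i,4]>lo]
for n,c in cs.items():
    h=cv2.cvtColor(c['img'],cv2.COLOR_RGB2HSV).astype(int)
    print(n,'blue',[b for b in blobs((abs(h[...,0]-110)<12)&(h[...,1]>140)&(h[...,2]>50),25)])
    print('yel',blobs((abs(h[...,0]-22)<8)&(h[...,1]>150)&(h[...,2]>120),20))
    print('black',blobs((h[...,2]<40),30)[:30] if 0 else '')
a=cs['scene']['img'][180:350,195:375];b=cs['top']['img'][150:310,225:395]
im=np.hstack([cv2.resize(a,(400*180//170,400),interpolation=cv2.INTER_CUBIC),cv2.resize(b,(376,400)if 0 else (375,400),interpolation=cv2.INTER_CUBIC)])
cv2.imwrite('pics/z.png',im[:,:,::-1])
bs=red(cs['scene'])[0][1];bt=red(cs['top'])[0 if red(cs['top'])[0][1][0]<500 else 1][1]
print('ball',two(cs['scene'],bs,cs['top'],bt))
```

```text
scene blue [(30, [94.1, 94.0], [92, 88, 6, 12]), (109, [101.6, 99.8], [95, 91, 13, 18]), (188, [316.6, 154.2], [307, 148, 21, 12]), (362, [258.1, 240.7], [250, 228, 21, 29]), (613, [306.9, 286.1], [295, 270, 25, 34]), (119, [308.4, 312.7], [303, 307, 12, 12]), (1504, [591.8, 416.4], [567, 397, 52, 40]), (1559, [527.3, 443.7], [485, 421, 87, 59]), (175, [372.3, 444.5], [359, 441, 27, 8]), (444, [509.3, 470.8], [482, 459, 76, 21])]
yel [(71, [273.8, 240.1], [266, 236, 16, 10])]
black 
top blue [(34, [137.8, 65.7], [135, 63, 7, 6]), (202, [163.0, 75.7], [153, 67, 18, 21]), (477, [565.0, 223.8], [553, 212, 25, 25]), (228, [257.7, 241.3], [251, 231, 15, 22]), (217, [345.4, 256.0], [339, 246, 14, 21]), (574, [543.3, 266.6], [521, 248, 49, 44]), (50, [375.4, 282.0], [372, 278, 8, 9]), (37, [477.9, 322.2], [474, 317, 9, 12])]
yel []
black 
ball (array([0.46109709, 0.14718256, 0.10348886]), np.float64(0.0006937443559128197))
```

View pics/z.png

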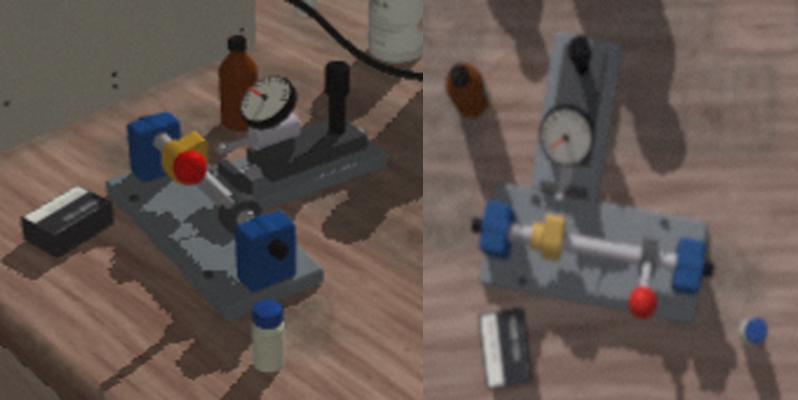

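The crop shows the post head's top near (338,209) in scene and (296,170) in top, with the ball leaning towards the robot. Next I'll compute the frame.

Run:
```python
from h import *
s,t=cam('scene'),cam('top')
hA=onz(t,257.7,241.3,.058);hB=onz(t,345.4,256,.058)
print('heads',hA.round(4),hB.round(4),np.linalg.norm(hA-hB))
y=(hA-hB);y[2]=0;y/=np.linalg.norm(y);x=np.array([y[1],-y[0],0]);o=(hA+hB)/2;o[2]=0
print('o',o.round(4),'yaw',np.arctan2(x[1],x[0]))
F=lambda p:np.array([(p-o)@x,(p-o)@y,p[2]])
# post dark blobs
for c,(u0,v0,w,h_) in((s,(325,200,25,45)),(t,(285,160,22,28))):
    g=cv2.cvtColor(c['img'],cv2.COLOR_RGB2GRAY)[v0:v0+h_,u0:u0+w]
    print(g[::2,::2] if c is t else g[:16:1,::2])
def W(a,b,z):return o+x*a+y*b+np.array([0,0,z])
print('ball F',F(np.array([.4611,.1472,.1035])))
for z in(.092,):
  for tr in(0,.008):print('post top',tr,proj(s,W(.152-tr,.035,z)),proj(t,W(.152-tr,.035,z)))
print('hd',proj(s,W(0,-.086,.063)),proj(s,W(0,.086,.063)))
print('vial',onz(t,375.4,282,.048),'drop',onz(t,243,181,.085),'cart',onz(t,262,290,.022))
```

```text
heads [0.5213 0.2736 0.058 ] [0.491 0.105 0.058] 0.17133448912945654
o [0.5062 0.1893 0.    ] yaw -0.17788845039395337
[[112 107 105 104 104 100 104 104  60  21  26 102 114]
 [118 113  99 101  99 100 104 103 102  42  22  31  97]
 [117 121 111 105 102 100 101 104 103  92  25  25  41]
 [112 115 114 111 109 108 103 103 104 100  49  22  20]
 [119 116 116 118 115 117 112 108 104 100  91  28  21]
 [129 116 113 116 115 103 104 100  99 104  99  54  28]
 [120 125 113 111 112  55  26  25  50 103  83  56  48]
 [113 117 123 115  95  24  22  24  25  75  61  58  57]
 [108 111 118 124  68  22  24  27  28  43  63  63  60]
 [104 105 106 120  54  21  23  24  25  33  66  64  60]
 [ 98 101 100 108  47  20  20  21  25  34  66  68  63]
 [ 95 105 104 106  48  18  19  18  17  34  61  62  66]
 [ 95  99 104 108  47  17  19  18  18  34  64  67  65]
 [ 89  96  98 104  46  19  22  17  15  33  68  66  65]
 [ 88  93  98  99  47  22  18  20  16  35  66  66  64]
 [ 91  94  96  95  43  16  18  20  17  35  65  65  64]]
[[114 117 116 111 116 113  80  70  68  71  68]
 [112 117 115 111 108 112  93  69  69  68  68]
 [114 
[... 220 characters left out ...]
 71  70]
 [113  98  69  59  26  18  13  31  58  73  66]
 [109  88  72  67  49   8   6  25  63  68  67]
 [110  80  69  66  61  27  15  26  61  69  62]
 [107  78  70  69  66  53  34  43  50  67  64]
 [106  73  70  70  67  60  43  43  43  64  62]
 [ 99  70  69  68  68  60  45  42  45  56  57]
 [ 94  70  70  67  68  72  54  46  48  52  55]]
ball F [-0.03693187 -0.04938047  0.1035    ]
post top 0 [340.6210419  206.53316843] [296.3640393  165.24906194]
post top 0.008 [337.18282793 207.6413343 ] [295.63945199 169.26492227]
hd [306.71790201 274.36547187] [259.10527975 230.90772274]
vial [0.44086696 0.04729386 0.048     ] drop [0.63437174 0.29927061 0.085     ] cart [0.42846293 0.26901142 0.022     ]
```

Ball: r = 65 mm, angle ≈ -0.60, y = -49 mm, which all fits. Gauge travel is ≈ 6 mm and the headstock spacing measures 171 mm, so the frame is good. Now I'll move behind the post.

{"fn": "play_rows", "kwargs": {
  "commands": [
    [0, 0, 3, 0, 0, 0.139, 0],
    [0, -2, 1, 0, 0, 0.138, 0],
    [0, -4, 0, 0, 0, 0, 0],
    [0, -4, 0, 0, 0, 0, 0],
    [0, -4, 0, 0, 0, 0, 0],
    [0, -4, 0, 0, 0, 0, 0],
    [2, -4, 0, 0, 0, 0, 0],
    [3, -3, 0, 0, 0, 0, 0],
    [4, -3, 0, 0, 0, 0, 0],
    [4, -3, 0, 0, 0, 0, 0],
    [4, -2, 0, 0, 0, 0, 0],
    [4, -2, 0, 0, 0, 0, 0],
    [4, -1, 0, 0, 0, 0, 0],
    [4, 0, 0, 0, 0, 0, 0],
    [4, 0, 0, 0, 0, 0, 0],
    [4, 0, 0, 0, 0, 0, 0],
    [3, 0, 0, 0, 0, 0, 0],
    [0, 0, 0, 0, 0, 0, 0]
  ],
  "grip_force": 20
}}

```text
time: 2.55
ee_pos: [0.6745, 0.2014, 0.261]
eef_rot: [0.767, 0.642, -0.001, 0.0]
ft_force: [-1.3, 0.2, -0.2]
width: 0.0005
```

{"fn": "play_rows", "kwargs": {
  "commands": [
    [2.6, -1.1, 0, 0, 0, 0, 0],
    [0, 0, -4, 0, 0, 0, 0],
    [0, 0, -4, 0, 0, 0, 0],
    [0, 0, -4, 0, 0, 0, 0],
    [0, 0, -1.5, 0, 0, 0, 0],
    [0, 0, 0, 0, 0, 0, 0]
  ]
}}

```text
time: 3.3
ee_pos: [0.6989, 0.1912, 0.1276]
eef_rot: [0.766, 0.642, -0.0, -0.0]
ft_force: [-0.2, -0.0, 0.8]
width: 0.0004
```

Run:
```python
from h import *
s=cam('scene');t=cam('top');e=r.read_state()['ee_pos'];print(e,proj(s,e),proj(t,e))
cv2.imwrite('pics/a.png',np.hstack([cv2.resize(c['img'][a:a+120,b:b+120],(400,400),interpolation=3) for c,a,b in((s,130,270),(t,110,240))])[:,:,::-1])
```

```text
[0.70020528 0.19133852 0.12972844] [356.90547277 183.52135784] [298.46772777 139.34529665]
```

View pics/a.png

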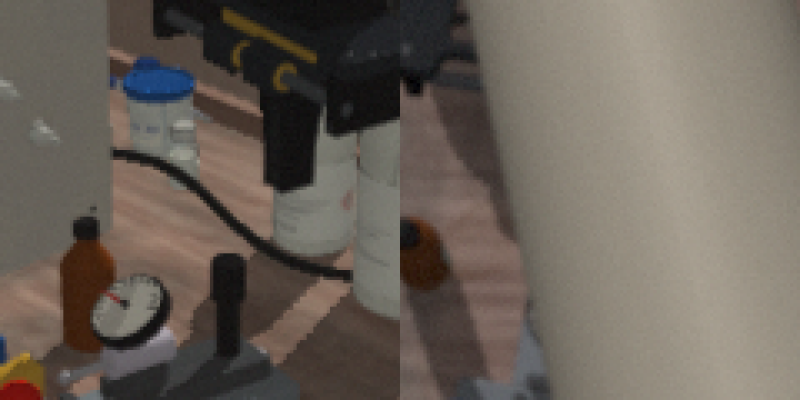

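The finger tip is at scene crop (290,180), where its pose predicts, and the post is clear in front of it at crop (228,258). I'll go down and approach.

{"fn": "play_rows", "kwargs": {
  "commands": [
    [0, 0, -3, 0, 0, 0, 0],
    [0, 0, -2.6, 0, 0, 0, 0],
    [-0.8, 0.14, 0, 0, 0, 0, 0],
    [-0.6, 0.1, 0, 0, 0, 0, 0],
    [-0.4, 0.07, 0, 0, 0, 0, 0],
    [0, 0, 0, 0, 0, 0, 0]
  ]
}}

```text
time: 4.15
ee_pos: [0.6816, 0.1946, 0.0728]
eef_rot: [0.766, 0.642, 0.001, 0.0]
ft_force: [0.0, 0.5, 1.3]
width: 0.0006
```

{"fn": "play_rows", "kwargs": {
  "commands": [
    [-0.2, 0.035, 0, 0, 0, 0, 0],
    [-0.2, 0.035, 0, 0, 0, 0, 0],
    [-0.2, 0.035, 0, 0, 0, 0, 0],
    [-0.2, 0.035, 0, 0, 0, 0, 0],
    [-0.2, 0.035, 0, 0, 0, 0, 0]
  ]
}}

```text
time: 4.78
ee_pos: [0.6723, 0.1956, 0.0718]
eef_rot: [0.767, 0.642, 0.001, 0.001]
ft_force: [6.1, 1.4, -1.6]
width: 0.0005
```

{"fn": "play_rows", "kwargs": {
  "commands": [
    [-0.2, 0.035, 0, 0, 0, 0, 0],
    [-0.2, 0.035, 0, 0, 0, 0, 0],
    [-0.15, 0.026, 0, 0, 0, 0, 0]
  ]
}}

```text
time: 5.15
ee_pos: [0.6668, 0.1966, 0.0718]
eef_rot: [0.767, 0.642, 0.001, 0.001]
ft_force: [5.3, 0.3, -2.5]
width: 0.0007
```

{"fn": "play_rows", "kwargs": {
  "commands": [
    [-0.15, 0.026, 0, 0, 0, 0, 0],
    [-0.15, 0.026, 0, 0, 0, 0, 0],
    [-0.1, 0.018, 0, 0, 0, 0, 0]
  ]
}}

```text
time: 5.52
ee_pos: [0.6628, 0.1973, 0.0718]
eef_rot: [0.767, 0.642, 0.001, 0.001]
ft_force: [5.2, -0.3, -1.1]
width: 0.0007
```

{"fn": "play_rows", "kwargs": {
  "commands": [
    [-0.1, 0.018, 0, 0, 0, 0, 0],
    [-0.05, 0.009, 0, 0, 0, 0, 0]
  ]
}}

```text
time: 5.78
ee_pos: [0.6614, 0.1975, 0.0718]
eef_rot: [0.767, 0.642, 0.001, 0.001]
ft_force: [6.5, 0.2, -2.9]
width: 0.0008
```

{"fn": "play_rows", "kwargs": {
  "commands": [
    [-0.05, 0.009, 0, 0, 0, 0, 0],
    [-0.05, 0.009, 0, 0, 0, 0, 0]
  ]
}}

```text
time: 6.02
ee_pos: [0.6611, 0.1975, 0.072]
eef_rot: [0.767, 0.642, 0.001, 0.001]
ft_force: [9.6, -1.2, -4.2]
width: 0.0006
```

{"fn": "play_rows", "kwargs": {
  "commands": [
    [-0.05, 0.009, 0, 0, 0, 0, 0],
    [0, 0, 0, 0, 0, 0, 0]
  ]
}}

```text
time: 6.28
ee_pos: [0.661, 0.1973, 0.0721]
eef_rot: [0.767, 0.642, 0.002, 0.002]
ft_force: [9.4, -0.8, -4.3]
width: 0.0002
```

{"fn": "play_rows", "kwargs": {
  "commands": [
    [-0.03, 0.005, 0, 0, 0, 0, 0],
    [0, 0, 0, 0, 0, 0, 0]
  ]
}}

```text
time: 6.52
ee_pos: [0.6609, 0.1974, 0.0721]
eef_rot: [0.767, 0.642, 0.002, 0.002]
ft_force: [10.9, -0.0, -5.6]
width: 0.0006
```

Motion has stalled with the force rising, so the gauge is at its stop. I'll retreat, lift and go to the near side of the ball.

{"fn": "play_rows", "kwargs": {
  "commands": [
    [1, -0.18, 0, 0, 0, 0, 0],
    [1, -0.18, 0, 0, 0, 0, 0],
    [0, 0, 4, 0, 0, 0, 0],
    [0, 0, 4, 0, 0, 0, 0],
    [0, 0, 4, 0, 0, 0, 0],
    [-2, 0, 2, 0, 0, 0, 0],
    [-4, -0.5, 0, 0, 0, 0, 0],
    [-4, -0.5, 0, 0, 0, 0, 0],
    [-4, -0.5, 0, 0, 0, 0, 0],
    [-4, -0.5, 0, 0, 0, 0, 0],
    [-4, -0.5, 0, 0, 0, 0, 0],
    [-4, -0.5, 0, 0, 0, 0, 0],
    [-2, -0.5, 0, 0, 0, 0, 0],
    [0, 0, 0, 0, 0, 0, 0]
  ]
}}

```text
time: 8.28
ee_pos: [0.3983, 0.1595, 0.2121]
eef_rot: [0.766, 0.642, 0.0, -0.0]
ft_force: [0.6, -0.2, -0.3]
width: 0.0009
```

```bash
cat >> h.py <<'E'
o=np.array([.5062,.1893,0]);X=np.array([.9842,-.177,0]);Y=np.array([.177,.9842,0])
F=lambda p:np.array([(p-o)@X,(p-o)@Y,p[2]])
W=lambda a,b,z:o+X*a+Y*b+np.array([0,0,z])
E
python3 - <<'E'
from h import *
s=cam('scene');t=cam('top');print(red(s),red(t),F(r.read_state()['ee_pos']))
for tr in(.0205,.022):print(proj(s,W(.152-tr,.035,.092)))
a=s['img'][180:300,230:390];g=cv2.cvtColor(s['img'],cv2.COLOR_RGB2GRAY)
print(g[203:216,322:346:1])
cv2.imwrite('pics/b.png',cv2.resize(a,(800,600),interpolation=3)[:,:,::-1])
E
```

```text
[(161, [275.4, 250.6], [269, 244, 14, 14]), (6, [294.2, 218.2], [293, 217, 3, 3]), (2, [298.5, 221.5], [298, 221, 2, 2]), (1, [140.0, 208.0], [140, 208, 1, 1])] [(176, [606.3, 81.2], [595, 77, 34, 10])] [-0.09983538 -0.04805961  0.21191209]
[331.75874318 209.38077717]
[331.10461804 209.59153664]
[[132 130 124 127 125 124 123 125 125 124 119 117 115 116 112 114 114 109
  113 109 112 108  96  55]
 [133 134 131 129 124 119 125 126 124 125 123 122 122 125 126 120 120 114
  115 114 113 110 107  96]
 [122 127 133 137 130 127 122 120 124 127 122 123 123 121 119 127 128 125
  123 121 117 114 112 108]
 [116 118 123 128 134 133 131 123 121 123 124 126 125 123 122 124 126 131
  128 128 123 117 111  93]
 [114 117 119 121 124 127 131 123 114 107 103 108 114 122 126 123 122 124
  127 130 127 115 101  67]
 [112 111 114 115 116 116 101  58  38  26  27  29  53  88 116 125 124 122
  120 117 104  73  70  72]
 [106 112 110 113 105  69  26  27  29  28  25  26  25  34  67 112 122 123
  121 103  68  72  73  74]
 [103 103 105 109  96  34  25  23  25  25  27  25  27  30  50  88 123 119
  106  71  70  72  70  70]
 [101 100 102 104  91  23  24  28  26  27  23  25  26  28  46  90 130 108
   73  72  71  69  68  68]
 [ 96  97 100 102  87  19  20  21  24  21  27  24  29  18  38  83 108  78
   75  73  73  72  69  68]
 [ 97  95  96  98  87  20  17  22  24  18  19  23  21  20  33  61  69  72
   75  75  73  72  74  72]
 [101  97  93  96  81  19  20  22  18  21  17  18  23  20  25  49  66  67
   68  69  74  76  74  72]
 [107 107 102  98  83  19  17  19  19  24  20  19  23  21  28  46  65  64
   66  67  68  71  72  73]]
```

View pics/b.png

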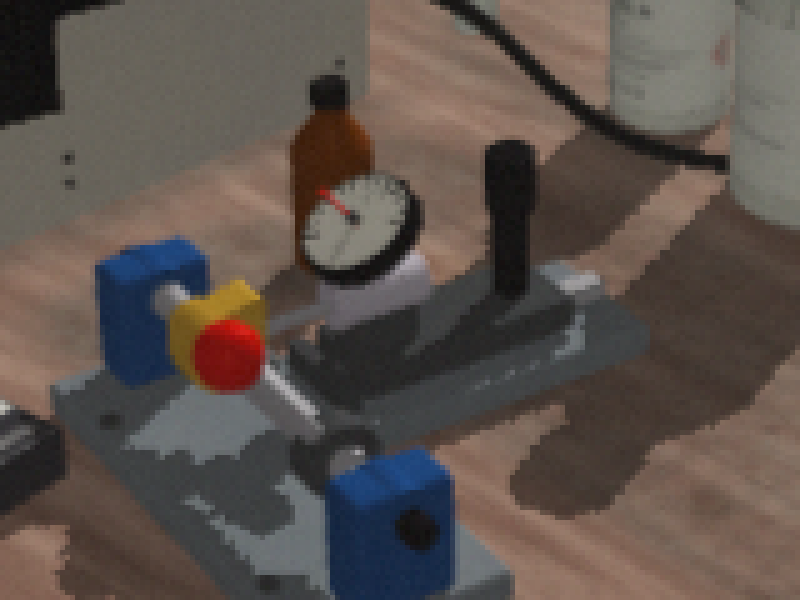

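The post top is at column ~331, as predicted for fully home. The dial is visible with its pivot at about (300,223) and the needle at the upper left, i.e. on the cam's round. Now I'll go down beside the ball.

{"fn": "play_rows", "kwargs": {
  "commands": [
    [0, 0, -4, 0, 0, 0, 0],
    [0, 0, -4, 0, 0, 0, 0],
    [0, 0, -3.3, 0, 0, 0, 0],
    [1, -0.3, 0, 0, 0, 0, 0],
    [1, -0.3, 0, 0, 0, 0, 0],
    [0.7, -0.1, 0, 0, 0, 0, 0],
    [0, 0, 0, 0, 0, 0, 0]
  ]
}}

```text
time: 9.25
ee_pos: [0.4268, 0.1526, 0.0994]
eef_rot: [0.767, 0.642, 0.001, 0.0]
ft_force: [-0.2, 0.1, -0.1]
width: 0.0006
```

Run:
```python
from h import *
s=cam('scene');t=cam('top');print(red(s)[:3],F(r.read_state()['ee_pos']))
a=s['img'][180:300,230:390];
cv2.imwrite('pics/c.png',cv2.resize(a,(800,600),interpolation=3)[:,:,::-1])
```

```text
[(120, [276.1, 252.2], [269, 246, 14, 12]), (1, [140.0, 208.0], [140, 208, 1, 1])] [-0.07265673 -0.05026951  0.09897927]
```

View pics/c.png

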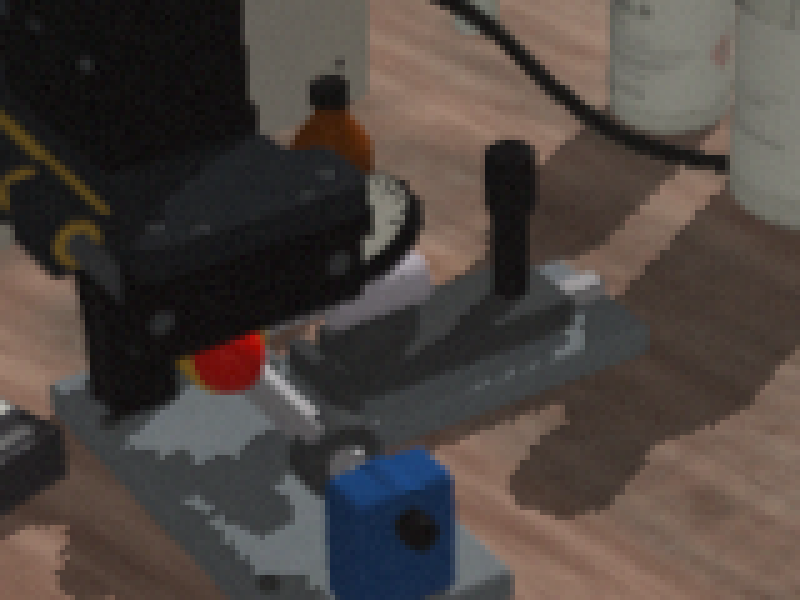

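The gripper body hides the dial at this pose, so I'll push in steps and back off to look. First push goes to a ≈ -0.27.

{"fn": "play_rows", "kwargs": {
  "commands": [
    [0.6, -0.11, 0, 0, 0, 0, 0],
    [0.5, -0.09, 0, 0, 0, 0, 0],
    [0.25, -0.045, 0.1, 0, 0, 0, 0],
    [0.3, -0.053, 0.2, 0, 0, 0, 0],
    [0.3, -0.053, 0.18, 0, 0, 0, 0]
  ]
}}

```text
time: 9.98
ee_pos: [0.4448, 0.1491, 0.1034]
eef_rot: [0.766, 0.642, -0.0, -0.0]
ft_force: [-4.0, 0.6, 3.7]
width: 0.0008
```

{"fn": "play_rows", "kwargs": {
  "commands": [
    [0.3, -0.053, 0.15, 0, 0, 0, 0],
    [0.3, -0.053, 0.13, 0, 0, 0, 0],
    [0.3, -0.053, 0.1, 0, 0, 0, 0],
    [0.3, -0.053, 0.09, 0, 0, 0, 0],
    [0.3, -0.053, 0.07, 0, 0, 0, 0]
  ]
}}

```text
time: 10.6
ee_pos: [0.4604, 0.1463, 0.1089]
eef_rot: [0.766, 0.642, 0.0, 0.0]
ft_force: [-3.0, -1.0, 2.6]
width: 0.0004
```

{"fn": "play_rows", "kwargs": {
  "commands": [
    [-1, 0.18, 0, 0, 0, 0, 0],
    [-2, 0.35, 1, 0, 0, 0, 0],
    [-2, 0.35, 4, 0, 0, 0, 0],
    [-1, 0.17, 4, 0, 0, 0, 0]
  ]
}}

```text
time: 11.1
ee_pos: [0.3988, 0.1571, 0.1996]
eef_rot: [0.766, 0.643, 0.0, 0.0]
ft_force: [-0.3, 0.8, -0.1]
width: 0.0007
```

```bash
cat >> h.py <<'E'
def dial(c):
    # needle: red pixels in dial region -> angle about pivot in dial plane (face normal up/toward shaft, 45 deg assumed)
    u0,v0=286,207;h=c['img'][v0:240,u0:318].astype(int)
    w=np.clip(h[...,0]-np.maximum(h[...,1],h[...,2])-25,0,None)
    m=w>0;vv,uu=np.nonzero(m);ww=w[m]
    return ww.sum(),(uu@ww/ww.sum()+u0 if ww.sum() else 0),(vv@ww/ww.sum()+v0 if ww.sum() else 0)
def ball(c):
    b=red(c)[0];p=W(0,-.05,0)
    o_,d=ray(c,*b[1]);s=((p-o_)@Y)/(d@Y);q=F(o_+s*d);return q,np.arctan2(q[0],q[2]-.05),b[0]
E
python3 - <<'E'
from h import *
s=cam('scene');print(dial(s),ball(s),F(r.read_state()['ee_pos']))
a=s['img'][180:300,230:390];
cv2.imwrite('pics/d.png',cv2.resize(a,(800,600),interpolation=3)[:,:,::-1])
E
```

```text
(np.int64(5508), np.float64(291.38779956427015), np.float64(230.20334059549745)) (array([-0.01546642, -0.04999893,  0.11419415]), np.float64(-0.23642589447219303), 169) [-0.09878872 -0.04924136  0.20483878]
```

View pics/d.png

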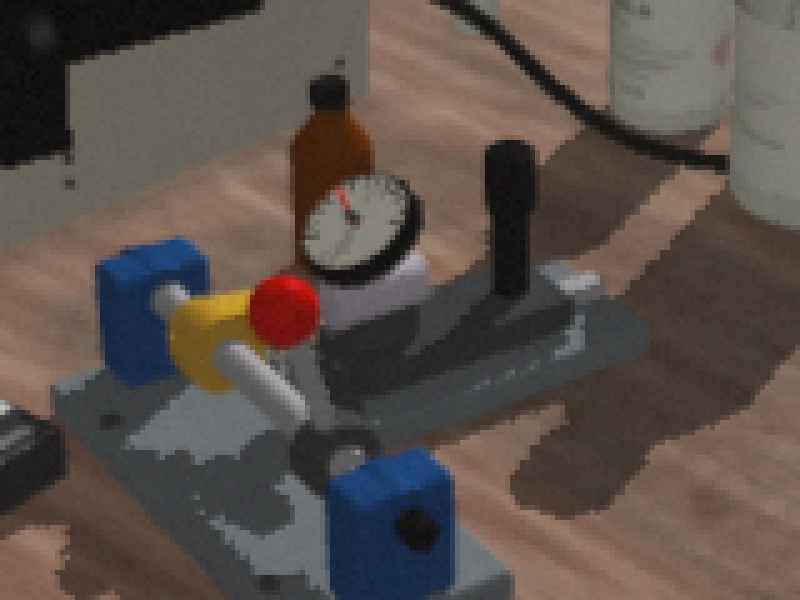

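The needle has turned clockwise to crop (338,187) and the cam is lifting. The ball's angle is -0.236. I'll work out the lobe angle from the cam geometry (16 mm base circle, nose centre at 20 mm, 4 mm tip).

```bash
cat >> h.py <<'E'
PIV=(300.4,223.4)
def dpl(c,u,v,t=np.pi/4):
    nF=np.array([-np.sin(t),0,np.cos(t)]);n=X*nF[0]+np.array([0,0,nF[2]])
    o0,d0=ray(c,*PIV);P=o0+d0*((W(0,.035,0)-o0)@Y)/(d0@Y)
    o1,d1=ray(c,u,v);q=o1+d1*((P-o1)@n)/(d1@n)-P
    e1=X*np.cos(t)+np.array([0,0,np.sin(t)])
    return q@e1,-(q@Y),F(P)   # up the slope, right seen from face
def needle(c,t=np.pi/4,rmax=.021):
    im=c['img'].astype(int);A=[];ws=0;sx=sy=0
    for v in range(208,240):
        for u in range(286,320):
            w=im[v,u,0]-max(im[v,u,1:])-25
            if w>0:
                a,b,_=dpl(c,u,v,t);rr=np.hypot(a,b)
                if .004<rr<rmax: sx+=w*a/rr;sy+=w*b/rr;ws+=w
    return np.arctan2(sy,sx),np.hypot(sx,sy)/max(ws,1),ws
def ptip(th):
    th=abs(th);b=np.arccos(.6)
    return 20*np.cos(th)+np.sqrt(64-400*np.sin(th)**2) if th<.265 else (20/np.cos(b-th) if th<b else 20)
E
python3 - <<'E'
from h import *
from scipy.optimize import brentq
s=cam('scene');print(dpl(s,*PIV)[2])
i0=cv2.imread('pics/scene0.png')[:,:,::-1];ib=cv2.imread('pics/b.png')[:,:,::-1]
# b.png is a 5x enlargement: shrink back
full=s['img'].copy();full[180:300,230:390]=cv2.resize(ib,(160,120),interpolation=cv2.INTER_AREA)
for t in(.6,.785,.95):
    n1=needle(s,t);n0=needle(dict(s,img=full),t);D=n1[0]-n0[0]
    lift=D/300*1000;th=brentq(lambda q:ptip(q)-20-lift,0.01,.926)
    print(t,n0,n1,'delta',D,'lift',lift,'lobe at',-.236+th)
for a in(0,.2,.4):print(a,proj(s,W(.066*np.sin(a),-.05,.05+.066*np.cos(a))))
E
```

```text
[0.06137821 0.03499925 0.08375376]
0.6 (np.float64(-1.539150231301924), np.float64(0.9983458980787124), np.int64(359)) (np.float64(-1.3094975377309526), np.float64(0.9874297837012408), np.int64(353)) delta 0.2296526935709715 lift 0.7655089785699051 lobe at 0.4189234245347525
0.785 (np.float64(-1.5337129158369516), np.float64(0.9968653182398313), np.int64(362)) (np.float64(-1.2904569722909867), np.float64(0.9860861150529063), np.int64(357)) delta 0.24325594354596491 lift 0.8108531451532164 lobe at 0.4112285281329666
0.95 (np.float64(-1.48098156545918), np.float64(0.9752177400053593), np.int64(389)) (np.float64(-1.237879651600022), np.float64(0.9778422898790196), np.int64(416)) delta 0.24310191385915814 lift 0.8103397128638605 lobe at 0.4113143187591821
0 [294.5266057  237.84145483]
0.2 [301.30097378 236.23579981]
0.4 [307.75308688 236.05235586]
```

{"fn": "play_rows", "kwargs": {
  "commands": [
    [1, -0.17, -4, 0, 0, 0, 0],
    [2, -0.35, -4, 0, 0, 0, 0],
    [2, -0.35, -1, 0, 0, 0, 0],
    [0, 0, 0, 0, 0, 0, 0],
    [0.5, -0.09, 0, 0, 0, 0, 0],
    [0.4, -0.07, 0, 0, 0, 0, 0],
    [0.3, -0.053, 0.04, 0, 0, 0, 0],
    [0.3, -0.053, 0.04, 0, 0, 0, 0],
    [0.3, -0.053, 0.03, 0, 0, 0, 0]
  ]
}}

```text
time: 12.32
ee_pos: [0.4681, 0.1449, 0.11]
eef_rot: [0.766, 0.642, -0.0, -0.0]
ft_force: [-3.4, -0.7, 1.7]
width: 0.0006
```

{"fn": "play_rows", "kwargs": {
  "commands": [
    [0.3, -0.053, 0.02, 0, 0, 0, 0],
    [0.3, -0.053, 0.01, 0, 0, 0, 0],
    [0.3, -0.053, 0, 0, 0, 0, 0],
    [0.3, -0.053, -0.02, 0, 0, 0, 0],
    [0.3, -0.053, -0.03, 0, 0, 0, 0]
  ]
}}

```text
time: 12.95
ee_pos: [0.4834, 0.1423, 0.1096]
eef_rot: [0.766, 0.642, 0.0, 0.0]
ft_force: [-2.5, -0.2, 2.2]
width: 0.0005
```

{"fn": "play_rows", "kwargs": {
  "commands": [
    [0.3, -0.053, -0.04, 0, 0, 0, 0],
    [0.3, -0.053, -0.05, 0, 0, 0, 0]
  ]
}}

```text
time: 13.2
ee_pos: [0.4894, 0.1412, 0.1087]
eef_rot: [0.766, 0.642, 0.0, 0.0]
ft_force: [-1.7, -0.3, 1.3]
width: 0.0004
```

{"fn": "play_rows", "kwargs": {
  "commands": [
    [-1, 0.18, 0, 0, 0, 0, 0],
    [-3, 0.53, 1, 0, 0, 0, 0],
    [-3, 0.53, 4, 0, 0, 0, 0],
    [-2, 0.36, 4, 0, 0, 0, 0]
  ]
}}

```text
time: 13.7
ee_pos: [0.3974, 0.1575, 0.1996]
eef_rot: [0.766, 0.643, -0.0, -0.0]
ft_force: [0.7, 1.1, 0.9]
width: 0.0002
```

```bash
cat > look.py <<'E'
from h import *
import sys
from scipy.optimize import brentq
s=cam('scene');b=ball(s);n=needle(s);print('needle',n,'ball',b,F(r.read_state()['ee_pos']))
D=(n[0]+1.53);lift=D/.3
if 0<lift<7.99: print('lobe',b[1]+brentq(lambda q:ptip(q)-20-lift,0,.926),'max delta 2.37, now',D)
cv2.imwrite('pics/'+sys.argv[1],cv2.resize(s['img'][195:275,250:357],(800,600),interpolation=3)[:,:,::-1])
np.save('pics/'+sys.argv[1]+'.npy',s['img'])
E
python3 look.py e.png
```

```text
needle (np.float64(2.3204026311883323), np.float64(0.953163396199857), np.int64(3029)) ball (array([ 0.01372056, -0.04999893,  0.11533075]), np.float64(0.2070083109733605), 159) [-0.10134825 -0.04898909  0.20474249]
```

View pics/e.png

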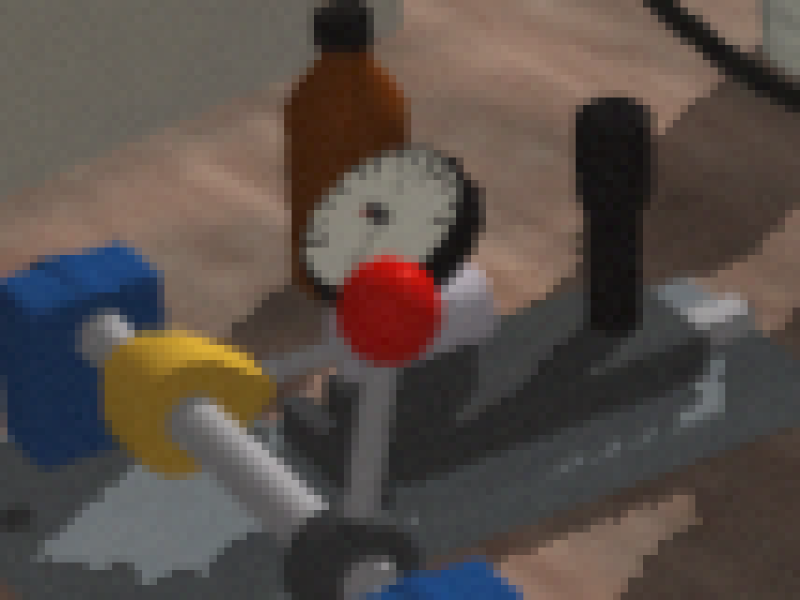

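The lobe is near the plunger (crop 272,385), but the needle is hard to see behind the ball, so I'll inspect redness numerically.

Run:
```python
from h import *
im=np.load('pics/e.png.npy').astype(int)
d=im[...,0]-(im[...,1]+im[...,2])//2
np.set_printoptions(linewidth=200)
print('cols 289..315');
for v in range(213,238):print(v,d[v,289:316])
```

```text
cols 289..315
213 [36 38 41 41 42 42 40 44 42 40 38 41 40 39 38 31 23 24 25 24 24 23 23 23 24 22 25]
214 [38 38 42 41 40 40 37 38 39 39 40 38 34 33 25 17 16 14 18 24 25 25 23 21 25 24 24]
215 [40 39 41 41 43 40 41 42 42 38 35 26 14 18  6  5  6  6  7 11 20 24 25 27 27 27 26]
216 [37 40 38 38 40 38 43 39 35 26 18  5  9  9 10  7  5  8  8  6  3  5 18 29 27 27 27]
217 [37 40 40 39 43 40 41 31 10  6  7  7  9  8  8  8  8  8  4  8  7  4 13 28 29 30 30]
218 [39 36 38 41 40 41 28 18  8  8  8  8  9 11  8  8  7  8  9  7  7  8  5 18 28 28 28]
219 [35 38 38 38 40 31 13  9  8  9  9  9  8  9  7  8  9  9  9 10 10  6  3  7 18 25 27]
220 [36 38 40 40 30 21  6  8 10  9  7  9  9  8  9  9 10 10 10  8  9  7  4  2  8 18 25]
221 [36 36 37 30 15  7  8  9  9  9  9  9  9  9  8  8  8  9  9  7  9  7  4  2  5 14 25]
222 [35 36 32 17  7  7  9  9 10 15  9  4  6  7  8  9  9  9  8  8  7  7  3  4  4 12 25]
223 [36 37 26 12  9 12 10 10 14 29 20  3  5  7  7  9  8  9  8  9 10  7  2  4  1 12 25]
224 [35 37 14  9  8 11 10  9  7  9  7  6  5  9  7  9  9  8  9  7  5  5  4  4  4 12 26]
225 [34 27 11  7  9  9  8  9  8  9  9  7  
[... 631 characters left out ...]
  3   5  21  40]
232 [ 25  33  20   4   6   8  22  74 110 112 116 126 132 142 145 154 170 175 155  18   3   2   4   5   4   9  31]
233 [ 20  28  31  12   2   9  42  96  99  99 104 109 117 122 132 135 150 154 152  66   1   2   1   2   2   7  23]
234 [ 15  16  24  20   3   9  50  93  96 100 101 103 104 109 112 115 127 138 147  98   7   4   2   4   3   5  12]
235 [ 14  16  14  16  10  21  72  98  99 102 102 101 107 105 107 110 110 116 132 104  36   3  -1   2   0   3   9]
236 [ 12  13  14  14  10  17  74  97 100 100 101 106 105 105 103 104 103 106 115  91  28   3   1   3   2   4   7]
237 [ 12  15  14  13   9  15  72  93  98 102 102 105 106 107 104  99 101 101 102  80  28   1   0   5   2   1   2]
```

Run:
```python
from h import *
np.set_printoptions(linewidth=220)
t=cam('top');s=cam('scene')
pt=proj(t,dpl(s,*PIV)[2]@np.stack([X,Y,[0,0,1]])+o);print(pt)
u,v=int(pt[0]),int(pt[1])
tc=t['img'][v-22:v+23,u-28:u+32]
cv2.imwrite('pics/f.png',np.hstack([cv2.resize(tc,(400,300),interpolation=3),cv2.resize(s['img'][208:241,284:328],(400,300),interpolation=cv2.INTER_NEAREST)])[:,:,::-1])
```

```text
[288.28112929 212.25428679]
```

View pics/f.png

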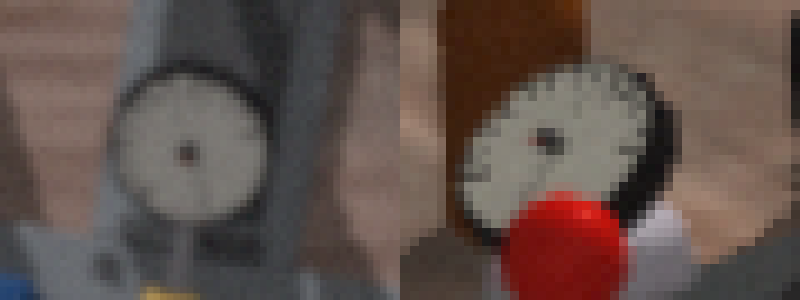

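In both views the needle is sunk out of sight and only the red hub shows, so I'll read the lobe direction from the cam's near face instead (ray cast onto y = 27 mm).

```bash
cat > camang.py <<'E'
from h import *
import sys
def camang(img,c,show=True):
    h=cv2.cvtColor(img,cv2.COLOR_RGB2HSV).astype(int)
    m=((abs(h[...,0]-23)<7)&(h[...,1]>150)&(h[...,2]>55)).astype(np.uint8);m[:235]=0;m[275:]=0;m[:,:255]=0;m[:,300:]=0
    im=cv2.resize(img[225:275,255:300],None,fx=8,fy=8,interpolation=cv2.INTER_CUBIC)
    h=cv2.cvtColor(im,cv2.COLOR_RGB2HSV).astype(int)
    M=((abs(h[...,0]-23)<7)&(h[...,1]>140)&(h[...,2]>50)).astype(np.uint8)
    n,l,st,_=cv2.connectedComponentsWithStats(M);k=1+np.argmax(st[1:,4]);M=(l==k).astype(np.uint8)
    ct=max(cv2.findContours(M,cv2.RETR_EXTERNAL,cv2.CHAIN_APPROX_NONE)[0],key=len)[:,0]
    P=[]
    for u,v in ct:
        o_,d=ray(c,255+(u+.5)/8-.5,225+(v+.5)/8-.5);q=F(o_+d*((W(0,.027,0)-o_)@Y)/(d@Y))
        P.append((q[0]*1e3,q[2]*1e3-50))
    return np.array(P)
if __name__=='__main__':
    c=r.camera('scene')
    for f in sys.argv[1:]:
        img=np.load('pics/'+f);P=camang(img,c);el=np.arctan2(P[:,1],P[:,0]);R=np.hypot(*P.T)
        for lo in np.arange(-2.4,2.4,.1):
            k=(el>=lo)&(el<lo+.1)
            if k.any():print('%.2f r=%.1f'%(lo+.05,R[k].max()),end='; ')
        print()
E
python3 camang.py e.png.npy
```

```text
-2.35 r=14.2; -2.25 r=13.9; -2.15 r=13.8; -2.05 r=14.3; -1.95 r=14.3; -1.85 r=14.3; -1.75 r=14.3; -1.65 r=14.5; -1.55 r=14.6; -1.45 r=14.3; -0.35 r=18.3; -0.25 r=21.1; -0.15 r=23.6; -0.05 r=24.9; 0.05 r=24.7; 0.15 r=24.1; 0.25 r=23.0; 0.35 r=22.4; 0.45 r=22.3; 0.55 r=22.4; 0.65 r=22.1; 0.75 r=21.9; 0.85 r=21.6; 0.95 r=21.9; 1.05 r=21.9; 1.15 r=21.7; 1.25 r=22.7; 1.35 r=23.2; 1.45 r=24.2; 1.55 r=25.4; 1.65 r=26.1; 1.75 r=27.4; 1.85 r=29.2; 1.95 r=30.4; 2.05 r=31.0; 2.15 r=31.5; 2.25 r=31.0; 2.35 r=30.7;
```

The needle estimate may have been polluted by the brown bottle behind the dial. I'll redo it with a stricter threshold and run the cam-edge check on d too.

```bash
python3 - <<'E'
from h import *
from scipy.optimize import brentq
from camang import camang
s=r.camera('scene');sh=lambda f:cv2.resize(cv2.imread('pics/'+f)[:,:,::-1],(160,120),interpolation=cv2.INTER_AREA).astype(int)
B,D=sh('b.png'),sh('d.png')
np.set_printoptions(linewidth=200)
for im in(B,D):
    d=im[...,0]-im[...,1:].max(2)
    print(d[33:47,58:76])
for f in('b.png','d.png'):
    I=s['img'].copy();I[180:300,230:390]=sh(f);np.save('pics/'+f+'.npy',I)
E
python3 camang.py b.png.npy d.png.npy
```

```text
[[ 28  28  29  30  32  32  33  31  32  32  31  30  30  33  28  29  24  17]
 [ 25  28  31  30  31  31  30  30  30  31  32  30  29  26  25  18  11  11]
 [ 25  29  29  29  30  34  30  32  30  32  28  27  15  12  11   4   2   2]
 [ 28  27  30  28  32  33  29  32  29  25  17  12   1   3   5   3   4   2]
 [ 23  27  30  30  29  41  60  45  23   6   0   3   3   4   5   2   3   2]
 [ 21  30  27  28  29  64 119  84  31   3   3   2   2   4   3   4   1   2]
 [ 25  27  29  31  31  33  47  76  72  16   3   2   2   5   2   3   3   2]
 [ 25  27  29  32  28  23  13  17  66  73  20   3   2   2   0   3   4   4]
 [ 27  27  31  28  24  10   3   4  12  60  80  16   5   4   3   3   3   3]
 [ 23  29  29  27   9   1   1   3   4  11  54  72   3   3   4   2   0   4]
 [ 24  28  31  19   7   4   6   3   5   6   4   4   4   0   3   4   2   3]
 [ 21  26  23   9   3   5   6   5   3   5   3   2   5   8   3   1   3   4]
 [ 22  26  20   8   4   5   3   3   3   2   3   4   9  17   4   3   4   3]
 [ 21  27  11   2   3   4   6   5   3   3   3   1   2   3   3   4   3   3]]
[[26 29 29 32 30 32 33 30 33 29 31 32 30 32 29 28
[... 857 characters left out ...]
85 r=25.6; 0.95 r=26.5; 1.05 r=27.0; 1.15 r=28.4; 1.25 r=30.4; 1.35 r=30.7; 1.45 r=30.3; 1.55 r=29.0; 1.65 r=28.3; 1.75 r=27.5; 1.85 r=29.1; 1.95 r=30.1; 2.05 r=31.4; 2.15 r=31.5; 2.25 r=31.5; 2.35 r=30.7; 
-2.35 r=14.1; -2.25 r=13.9; -2.15 r=14.0; -2.05 r=14.3; -1.95 r=14.6; -1.85 r=14.4; -1.75 r=14.5; -1.65 r=14.5; -1.55 r=14.4; -1.45 r=14.3; -0.25 r=16.0; -0.15 r=17.0; -0.05 r=16.1; 0.05 r=15.1; 0.15 r=14.0; 0.25 r=13.4; 0.35 r=13.1; 0.45 r=13.2; 0.55 r=13.3; 0.65 r=13.4; 0.75 r=14.1; 0.85 r=15.2; 0.95 r=17.8; 1.05 r=25.1; 1.15 r=27.0; 1.25 r=26.4; 1.35 r=26.0; 1.45 r=25.7; 1.55 r=26.4; 1.65 r=26.5; 1.75 r=27.4; 1.85 r=29.2; 1.95 r=30.4; 2.05 r=31.0; 2.15 r=31.3; 2.25 r=31.0; 2.35 r=30.7;
```

Run:
```python
from h import *
from camang import camang
from scipy.optimize import least_squares
c=r.camera('scene')
P=camang(np.load('pics/e.png.npy'),c);el=np.arctan2(P[:,1],P[:,0]);R=np.hypot(*P.T)
k=(el>-2.3)&(el<-1.45)
f=least_squares(lambda q:np.hypot(*(P[k]-q[:2]).T)-q[2],[0,0,15]);print('base circle',f.x,abs(f.fun).max())
f2=least_squares(lambda q:np.hypot(*(P[k]-q[:2]).T)-16,[0,0]);print('base R16',f2.x,abs(f2.fun).max())
n=(el>-.5)&(el<.8)
for i in np.nonzero(n)[0][::4]:print(P[i].round(1),end=' ')
# known blue headstock check of scene calibration in F: shaft end (near headstock black hub) skip
```

```text
base circle [ -3.43906621 -10.77631882   3.96789299] 1.8394439660519128
base R16 [7.17616966 0.42480113] 3.61947830365936
[6.  6.1] [7.  5.2] [8. 4.] [8.9 2.9] [9.9 1.7] [10.9  0.3] [11.9 -1.2] [12.8 -2.3] [13.8 -3.5] [14.8 -4.9] [15.8 -6.1] [16.9 -6. ] [17.7 -5.2] [18.8 -5. ] [19.8 -4.8] [20.9 -4.1] [22.1 -3.4] [23.2 -2.7] [24.  -1.9] [24.3 -0.9] [24.9 -0. ] [24.7  1.1] [24.   2.5] [23.5  3.7] [22.5  4.9] [21.5  6.3] [20.8  7.6] [20.3  8.9] [19.6 10.2] [19.2 11.4] [18.2 12.6] [17.2 13.7] [16.2 14.6] [15.2 15.2]
```

Cam-face readings put the lobe at ≈ 0.2, i.e. about at the tip now, while the distorted needle suggests ≈ 0.35. To settle it I'll check the scene camera's bias on the headstocks.

Run:
```python
from h import *
c=r.camera('scene');img=np.load('pics/e.png.npy')
h=cv2.cvtColor(cv2.resize(img,None,fx=8,fy=8,interpolation=cv2.INTER_CUBIC),cv2.COLOR_RGB2HSV).astype(int)
M=((abs(h[...,0]-110)<14)&(h[...,1]>110)&(h[...,2]>35)).astype(np.uint8)
n,l,st,_=cv2.connectedComponentsWithStats(M)
for y0 in(.086,-.086):
    Q=np.array([proj(c,W(a,y0+b,z)) for a in(-.02,.02) for b in(-.012,.012) for z in(.014,.063)])
    pc=proj(c,W(0,y0,.04));k=[i for i in range(1,n) if st[i,4]>3000 and st[i,0]<pc[0]*8<st[i,0]+st[i,2] and st[i,1]<pc[1]*8+0<st[i,1]+st[i,3]]
    for i in k:print(y0,'meas u %.1f %.1f v %.1f %.1f'%((st[i,0])/8-.5,(st[i,0]+st[i,2])/8-.5,st[i,1]/8-.5,(st[i,1]+st[i,3])/8-.5),'pred',Q.min(0).round(1),Q.max(0).round(1))
# cam outline predicted extremes for near/far face
P=[(a,b) for a in (0.207,)]
for L in(.15,.2,.25,.3,.37):
    e=L-.207
    near=proj(c,W(.024*np.cos(e),.027,.05+.024*np.sin(e)));print(L,'near nose px',near.round(2))
print('base bottom px',proj(c,W(0,.027,.034)).round(2))
# mask extents of yellow
g=cv2.cvtColor(cv2.resize(img[225:275,255:300],None,fx=8,fy=8,interpolation=cv2.INTER_CUBIC),cv2.COLOR_RGB2HSV).astype(int)
M=((abs(g[...,0]-23)<7)&(g[...,1]>140)&(g[...,2]>50));v,u=np.nonzero(M);u=255+u/8-.5;v=225+v/8-.5
k=u>285.3
print('right',u.max(),'v there',v[u>u.max()-.2].mean(),'bottom',v.max(),u[v>v.max()-.2].mean(),'left',u.min(),v[u<u.min()+.2].mean())
print(img[240:262,280:294].astype(int)[...,0]-img[240:262,280:294].astype(int)[...,2])
```

```text
0.086 meas u 248.9 271.0 v 227.1 256.8 pred [246.8 225.3] [272.9 258.7]
-0.086 meas u 294.5 320.1 v 269.1 303.5 pred [292.7 267.2] [321.1 305.6]Traceback (most recent call last):
  File "<stdin>", line 11, in <module>
NameError: name 'b' is not defined
```

The headstocks match prediction within 0.3 px, so the direct cam-face reading holds and the lobe is near 0.2. I'll refine it with a circle fit to the nose over a few frames.

```bash
cat > nose.py <<'E'
from h import *
from camang import camang
from scipy.optimize import least_squares
fs=[r.camera('scene') for _ in range(4)];c=fs[0]
img=np.mean([f['img'] for f in fs],0).astype(np.uint8)
b=ball(dict(c,img=img));print('ball',b[0].round(4),b[1].round(3),b[2])
P=camang(img,c)
q=np.array([20.,0])
for it in range(6):
    d=P-q;n=np.arctan2(d[:,1],d[:,0]);e=np.arctan2(q[1],q[0])
    k=(np.hypot(*d.T)<6.5)&(n>e-.9)&(n<.65)
    f=least_squares(lambda s:np.hypot(*(P[k]-s[:2]).T)-s[2],[*q,4.5]);q=f.x[:2]
f2=least_squares(lambda s:np.hypot(*(P[k]-20*np.array([np.cos(s[0]),np.sin(s[0])])).T)-s[1],[0,4.5])
print('nose centre',f.x,'e',np.arctan2(q[1],q[0]),k.sum(),abs(f.fun).max(),'; fixed 20mm:',f2.x,abs(f2.fun).max())
E
python3 nose.py
```

```text
ball [ 0.0137 -0.05    0.1153] 0.207 159
nose centre [21.47716475  0.16085018  3.34107431] e 0.007489218003326829 18 0.15064918385732096 ; fixed 20mm: [0.01702543 4.73566801] 0.18746732110685915
```

The nose points at the plunger (e ≈ 0.01 rad). As an independent check I'll use the b picture (a ≈ -0.6), where the lobe stood up: its topmost yellow row against the nose geometry.

Run:
```python
from h import *
c=r.camera('scene');I=np.load('pics/b.png.npy');a=ball(dict(c,img=I))[1];print('a',a)
g=cv2.cvtColor(cv2.resize(I[225:275,255:300],None,fx=8,fy=8,interpolation=cv2.INTER_CUBIC),cv2.COLOR_RGB2HSV).astype(int)
M=((abs(g[...,0]-23)<7)&(g[...,1]>140)&(g[...,2]>50));v,u=np.nonzero(M);u=255+(u+.5)/8-.5;v=225+(v+.5)/8-.5
print('meas top v',v.min(),'u',u[v<v.min()+.2].mean(),'right u',u.max(),'v',v[u>u.max()-.2].mean())
th=np.linspace(0,6.28,120)
for L in(.1,.2,.3,.4):
    e=L-a
    N=np.array([proj(c,W(.02*np.cos(e)+.004*np.cos(t),y,.05+.02*np.sin(e)+.004*np.sin(t))) for t in th for y in(.027,.043)])
    print(L,'top',N[N[:,1].argmin()].round(2),'right',N[N[:,0].argmax()].round(2))
```

```text
a -0.6002025261491659
meas top v 235.5625 u 277.125 right u 282.8125 v 241.29807692307693
0.1 top [277.65 236.42] right [283.34 241.6 ]
0.2 top [276.96 235.95] right [282.65 241.14]
0.3 top [276.2  235.57] right [281.9  240.77]
0.4 top [275.39 235.29] right [281.09 240.48]
```

Both checks agree: the lobe is at 0.18–0.21 and the shaft stands at 0.207, well inside the ±0.1 rad tolerance. The arm is clear, so I'm handing in.

Run:
```python
from h import *
st=r.read_state();print(st['time'],st['ee_pos'].round(3),np.round(st['ft_force'],1));
t=r.camera('top')
h=cv2.cvtColor(t['img'],cv2.COLOR_RGB2HSV).astype(int);m=(abs(h[...,0]-110)<12)&(h[...,1]>140)&(h[...,2]>50);m[:270]=0;m[295:]=0;m[:,:365]=0;m[:,385:]=0
print('vial cap',[x.mean() for x in np.nonzero(m)])
print(r.close_job())
```

```text
14.35 [0.399 0.157 0.198] [-0.5 -0.   0.6]
vial cap [np.float64(280.0), np.float64(378.6666666666667)]
the job is handed in; nothing more can be done
None
```

I pushed the gauge home by its post, then nudged the ball in two steps until the shaft stood at about 0.207 rad. I backed the arm clear and handed in at about 14.4 s; no verdict was reported.

**What agreed**
- **Gauge:** motion stalled while the force rose from 5 to about 11 N (limit 25). The post's image position matched roughly 21.8 mm of travel.
- **Cam tip:** the nose fitted in the camera image points at the plunger within about 0.02 rad. An earlier picture, with the lobe standing up, puts the lobe at 0.16–0.18 rad. Both place the shaft within about 0.05 rad of the tip, and the tolerance is about 0.1 rad.
- **Ball:** forces read at the end of each push stayed under about 6 N (limit 18).

**What failed or disagreed**
- **No highest reading seen:** at the final angle the needle was out of sight in both views. I relied on the cam's geometry instead of watching the reading peak.
- **Needle disagreed:** the needle in the earlier pictures put the lobe at about 0.35–0.4 rad. I discounted this because the needle did not seem to turn in the dial's plane.
- **Vial check unclear:** in the last top picture only part of the vial's cap matched, with its centre about 4 px (roughly 7 mm) off the first. I put this down to the arm hiding part of it, because the planned path kept the fingers about 10 cm from it.
- **Not measured:** I did not re-measure the carton or the dropper bottle at the end. The bottle looked unmoved in the pictures.

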